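# Stone tray from the chest drawer to the sorting stand

### The job

Pull the chest's drawer gently all the way out to its stop, without dragging the chest along the bench, and leave it there. Then lift the white stone tray out by its blue grip bar and lay it flat and centred on the sloping cork board, the bar running up the slope and the tray's lower end squarely against the brass lip, and let go. Do not drop the tray or tip it steeply (the stones would spill), and leave the other things on the bench where they are.

Things in the scene. Friction and masses are not known exactly. Their poses are not given: they have to be found in the camera images.
- chest: Dark wooden bench-top chest, 220 deep (x) x 200 wide (y) x 150 mm high, about 4 kg, standing loose on the bench: a pull of some 20 N or more on a drawer at its stop drags it along. Origin: at the foot of its front face, mid-width; x runs back into it, the front faces -x. The upper drawer works; the lower drawer front is a dummy.
- drawer (a joint): Travel of the chest's upper drawer in m: 0 closed, growing as it comes out along the chest's -x. Where the stop lies is not known beforehand (somewhere between 0.11 and 0.20): it has to be felt. It runs stiffly (about 3 to 4 N) and stays where it is left. At its stop the whole inside of the drawer is in front of the chest.
- drawer_handle (a point): Middle of the drawer's brass handle: a round horizontal bar, 11 mm thick, 100 mm long along y, 33 mm below the chest's top; its axis is 35 mm in front of the drawer front (clear gap 29 mm). It moves with the drawer; axes as the chest's.
- drawer_floor (a point): Centre of the drawer's inner floor, moving with the drawer, axes as the chest's. Inside 160 (x) x 140 mm (y); side walls rise 30 mm above the floor, the wooden front 50 mm. When the drawer is shut the chest's top board (underside 51 mm above this floor) covers it.
- gem_tray: White tray of coloured stones (they stay on), 130 (x) x 90 (y) mm, rim 14 mm high, 0.25 kg. Along its middle, along x, a blue grip bar 14 mm thick, 100 mm long, top 45 mm above the underside; beside it the floor is 6 mm above the underside. Both ends alike. Origin: centre of the underside, z up. At first hidden in the (nearly) shut drawer, x roughly along the chest's.
- stand: Fixed dark wooden sorting stand, base 130 x 100 x 22 mm, that carries the sloping cork board. Origin: on the bench right below the board's hinge line; the board rises along its +x, away from the robot.
- board (a joint): Slope of the cork board in rad, 0 would be level; it differs from time to time (0.25 to 0.48) and the hinge is stiff.
- seat (a point): On the cork board's face, at the foot of the brass lip, mid-width, 56 mm above the bench. x points up the slope, y across, z square out of the board. The board is 80 mm wide and reaches 123 mm up the slope from here (the tray overhangs a little); the lip, on the low side, is 12 mm thick and stands 10 mm out of the board. With the tray home its origin is at x 65 mm, y 0, z 0 from here.
- ring_box: Bystander: red ring box, 55 x 55 x 35 mm. Origin: centre of its underside.
- mug: Bystander: white mug, 76 mm across, 90 mm high. Origin: centre of its underside.
- hammer: Bystander: hammer, 200 mm long, lying on the bench.
- polish_jar: Bystander: amber jar with a brass lid, 64 mm across, 70 mm high.
- findings_box: Bystander: open wooden box with dividers, 120 x 160 x 35 mm.
- tool_cup: Bystander: steel cup, 72 mm across, 100 mm high.
There are look-alikes about, which are no part of the job. Leave any green look-alike of the stand alone.

How it is judged:
By the outcome, as a careful person would: the job done as asked, in the order asked, and still so for the second after the job is handed in, with the robot touching nothing.
It also fails if it takes over 61 s, if anything falls off the work surface, if the arm or the gripper's body presses on something with over 40 N, if the wrist force passes 120 N, or if a joint passes its speed limit or range.

### The arm

A 6-joint arm with a two-finger parallel gripper is mounted at the origin on the work surface. World frame = base frame: x ahead of the robot, y to its left, z up, the work surface at z = 0. Lengths are in m, angles in degrees, forces in N, time in s.
With the tool pointing down it reaches from about 0.35 to 0.875 m from the base axis. Payload 4.2 kg.
Tool frame: the origin (TCP) lies at the very end of the fingers, on their centre line; the grasp point (between the pads) lies 19 mm behind it; z points along the fingers, y is the line along which they close (so a half turn about z gives the same grasp; the last joint's range is limited). The gripper opens to 87 mm and grips with 3 to 60 N. Pads are 19 mm wide; open, the fingers measure 117 mm over their backs; the gripper's body (75 mm by 190 mm) begins 51 mm behind the grasp point.
Start: joints at [-61.444, 22.042, 0.453, 0, -68.411, -14.817], TCP at [0.148, -0.607, 0.223] pointing down, gripper open.
Joint ranges: [-179.83, 179.83], [-69.29, 118.12], [-61.27, 80.66], [-181.25, 117.63], [-171.15, -9.14], [-177.46, 177.46]. Speed limits (degrees/s): [159.86, 159.86, 180, 180, 180, 180].

### API

Orientations are given as a 3x3 rotation matrix whose columns are the frame's x, y, z axes.
In Python, from station import monitor, cams, ticket gives the robot as it stands.
- The arm moves only by the tool drive_tool, never from a script. Its argument "moves" is a list of rows, each an object with "delta_pos": the shift along the tool's x, y, z in mm, a list of three; "turn": the turn about the tool's z in rad; "claw": the opening, from 0 (shut) to 1 (fully open). A call has 1 to 12 rows; each row shifts and turns the commanded pose from where the row before left it, along the tool's axes as they then stand; what a row does not reach is not made up. A row lasts 1/8 s, in which the tool goes at most 62.5 mm and 10.7 degrees, less where a joint would pass 70% of its speed; a pose out of reach is approached as far as the arm can. A call is refused whole if a number of a shift passes 62.5 or a number of a turn 0.188, either way. A call with a gripper value outside its range is refused whole. The fingers move at their own pace and stop on an object; the grip force is fixed at half the most. Time passes only in rows, so rows that do not move let the fingers close. It gives the time, the measured TCP pose, the force, the opening and the grip force at its end, in the units of the state.
- monitor.sense(): the state, without advancing time (a new reading comes with each control period).
- cams.capture(name): name is "side" or "top"; returns a dict with "color" (400x640x3 uint8, red, green, blue), "range_z" (400x640 float32, m along the optical axis (not along the pixel's ray), 0 where there is no reading), "vertical_fov" (degrees; the focal length in pixels is half the picture's height over the tangent of half this angle, whatever the lens; pixels are square), "cx", "cy" (the principal point, pixels), "extrinsics" (4x4, takes a point from camera to world coordinates). Camera axes: x right, y down, z forward; pixel columns grow to the right and rows downward; lengths in m; the calibration is good to about 2 mm. A picture is of the moment at which its call begins.
- ticket.finish_job(): hands the job in; it is judged then, once.
The state is a dict: "time_s": time; "joints": joint angles; "joint_velocities": joint speeds; "effort": joint torques, N m; "tcp_pos": TCP position; "ee_rot": TCP orientation; "wrist_force": force on the tool from outside, world axes, zero at the start; "moment": the same for the moment, N m; "gripper_width": opening from 0.0 (shut) to 1.0 (fully open); "gripper_force": force on a finger pad.
Only numpy, scipy, OpenCV 4.12 (cv2) and the standard library are available. Lean on these libraries where they do the work, as an engineer would, in place of code of your own. Each camera call takes 0.05 s, during which the arm holds its last target. There are 200 camera calls.

## Working session

There is one attempt and no reset: what is moved stays moved. The work goes in short steps, Python scripts to look and compute and a tool call to move; the robot and the scene stay as the last step left them, time stands still between calls to the robot, and variables do not carry over. Pictures are saved under pics/ and viewed, at most 10 in all, crops included, and the job is handed in when it is done.

Besides the shell and the picture viewer there is one more tool, called after "Emit:" as name([rows], argument=value, ...), one row to a line, values as JSON. drive_tool: Moves the arm, as the interface text tells. Its arguments: {"type":"object","properties":{"moves":{"type":"array","items":{"type":"object","properties":{"delta_pos":{"type":"array","items":{"type":"number"}},"turn":{"type":"number"},"claw":{"type":"number"}}}}},"required":["moves"]}

```bash
mkdir -p pics
cat > h.py <<'E'
import numpy as np, cv2
from station import monitor, cams, ticket
def cap(n):
    c=cams.capture(n); h=c["color"].shape[0]; f=h/2/np.tan(np.radians(c["vertical_fov"]/2))
    E=np.array(c["extrinsics"]); z=c["range_z"]; v,u=np.indices(z.shape)
    P=np.stack([(u-c["cx"])/f*z,(v-c["cy"])/f*z,z],-1)@E[:3,:3].T+E[:3,3]; P[z==0]=np.nan
    return c["color"],P,f,E,c
def save(n,img): cv2.imwrite("pics/"+n,img[...,::-1])
E
python3 - <<'E'
from h import *
for n in("side","top"):
    I,P,f,E,c=cap(n); save(n+"1.png",I); print(n,f,c["cx"],c["cy"],E.round(3).tolist(), np.isnan(P[...,2]).mean())
s=monitor.sense(); print(s["time_s"],s["tcp_pos"],np.round(s["ee_rot"],3).tolist(),s["wrist_force"])
E
```

```text
side 494.9658331100568 318.0054579029172 208.0554694027682 [[-0.875, -0.254, 0.413, -0.189], [-0.485, 0.456, -0.746, 1.214], [0.001, -0.853, -0.522, 0.928], [0.0, 0.0, 0.0, 1.0]] 0.02985546875
top 503.5205158515516 321.68259646233383 203.83997763700512 [[0.026, -0.993, 0.119, 0.25], [-1.0, -0.026, 0.001, 0.001], [0.002, -0.119, -0.993, 1.802], [0.0, 0.0, 0.0, 1.0]] 0.00387890625
0.1 [ 0.14831641 -0.60657985  0.22157096] [[-0.971, -0.237, -0.001], [-0.237, 0.971, 0.002], [0.0, 0.002, -1.0]] [-0.17652853 -0.09228518 -0.24139794]
```

View pics/side1.png

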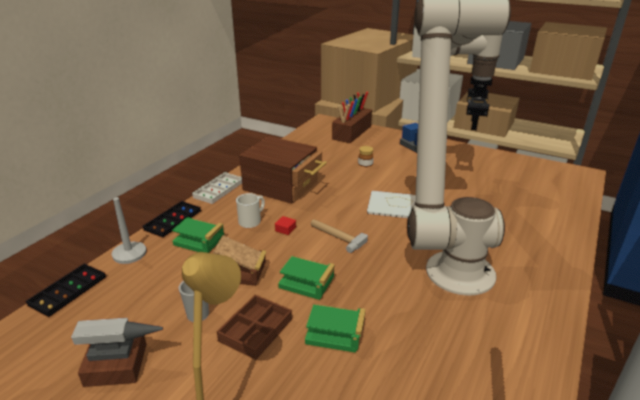

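View pics/top1.png

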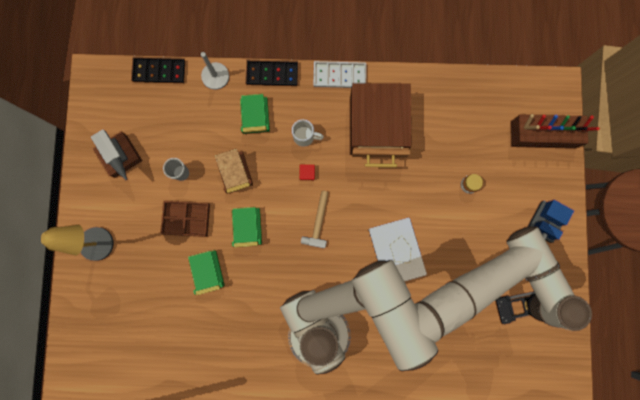

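The side view shows the chest at about (280,165), its handle at (315,165) and the cork stand at (240,255). In the top view the chest is at (381,118), the handle at (385,162) and the cork board at (233,170). The green stands are look-alikes.

Run:
```python
from h import *
T=cap("top"); S=cap("side")
def rep(name,X):
    r=cv2.minAreaRect((X[:,:2]*1000).astype(np.float32)); print(name,len(X),"c",np.round(r[0]),"sz",np.round(r[1]),"ang",round(r[2],1),"z",np.round(np.percentile(X[:,2],[5,50,95]),4))
for n,(I,P,f,E,c),boxC,boxB in(("top",T,(335,70,425,180),(205,140,262,200)),("side",S,(230,125,335,205),(205,230,275,285))):
    H=cv2.cvtColor(I,cv2.COLOR_RGB2HSV)
    def sub(b): return (slice(b[1],b[3]),slice(b[0],b[2]))
    p=P[sub(boxC)].reshape(-1,3); h=H[sub(boxC)].reshape(-1,3)
    m=(abs(p[:,2]-.15)<.006); rep(n+" chesttop",p[m])
    brass=(h[:,0]>14)&(h[:,0]<30)&(h[:,1]>120)&(h[:,2]>110)&(p[:,2]>.095)&(p[:,2]<.135); rep(n+" brass",p[brass])
    p=P[sub(boxB)].reshape(-1,3); h=H[sub(boxB)].reshape(-1,3)
    m=(p[:,2]>.045)&(p[:,2]<.14); X=p[m]; rep(n+" board",X)
    # plane fit (robust)
    best=None; rng=np.random.default_rng(0)
    for _ in range(300):
        a=X[rng.choice(len(X),3,False)]; nn=np.cross(a[1]-a[0],a[2]-a[0]); L=np.linalg.norm(nn)
        if L<1e-6: continue
        k=abs((X-a[0])@nn/L)<.003
        if best is None or k.sum()>best.sum(): best=k
    Y=X[best]; cc=Y.mean(0); N=np.linalg.svd(Y-cc)[2][2]; N*=np.sign(N[2]); up=-np.array([N[0],N[1]]) ; 
    print("plane",cc.round(4),N.round(3),"slope",np.arccos(N[2]).round(3),"az",np.degrees(np.arctan2(up[1],up[0])).round(1),best.sum())
    rep(n+" boardin",Y)
cv2.imwrite("pics/z.png",np.hstack([cv2.resize(T[0][60:220,190:440],None,fx=3,fy=3,interpolation=3)[...,::-1][:480,:750]]))
```

```text
top chesttop 3203 c [ 748. -191.] sz [246. 199.] ang 1.1 z [0.1457 0.1509 0.1554]
top brass 176 c [ 619. -192.] sz [ 73. 146.] ang 3.8 z [0.1127 0.1216 0.1308]
top board 945 c [565. 319.] sz [133.  99.] ang 21.1 z [0.0564 0.0771 0.1034]
plane [0.5704 0.3204 0.0801] [-0.367 -0.172  0.914] slope 0.417 az 25.2 432
top boardin 432 c [566. 323.] sz [125.  99.] ang 24.2 z [0.0565 0.08   0.1031]
side chesttop 1328 c [ 754. -189.] sz [223. 210.] ang 1.8 z [0.1445 0.1472 0.1503]
side brass 115 c [ 632. -207.] sz [105. 150.] ang 2.7 z [0.1004 0.1166 0.1215]
side board 1058 c [621. 309.] sz [132. 275.] ang 80.2 z [0.0522 0.069  0.0978]
plane [0.5642 0.3216 0.076 ] [-0.355 -0.138  0.925] slope 0.391 az 21.2 701
side boardin 701 c [561. 323.] sz [125.  96.] ang 20.1 z [0.0548 0.0751 0.0981]
```

View pics/z.png

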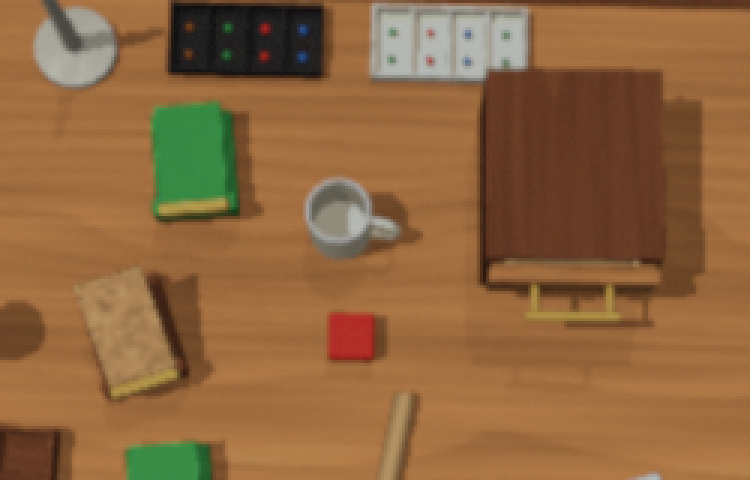

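The enlarged top view shows the chest front edge at crop y≈265, the brass bar from (526,316) to (620,318), and the drawer slightly open. The cork board corners are at (77,285), (139,268), (180,372) and (112,397), with the brass lip on the lower edge.

```bash
cat >> h.py <<'E'
def ray(C,u,v,N=(0,0,1),d=0):
    I,P,f,E,c=C; r=E[:3,:3]@np.array([(u-c["cx"])/f,(v-c["cy"])/f,1]); N=np.array(N,float); t=(d-N@E[:3,3])/(N@r); return E[:3,3]+t*r
E
python3 - <<'E'
from h import *
T=cap("top"); I,P=T[0],T[1]; H=cv2.cvtColor(I,cv2.COLOR_RGB2HSV).astype(int)
# handle bar: brass rows in rect
def az(a,b): return np.degrees(np.arctan2(*(b-a)[1::-1]))
v,u=np.indices(H.shape[:2])
R=I.astype(int); br=(R[...,0]-R[...,2]>75)&(H[...,0]>17)&(H[...,0]<32)&(H[...,1]>130)
m=br&(u>360)&(u<402)&(v>161)&(v<170)
q=np.array([ray(T,a,b,d=.120) for a,b in zip(u[m],v[m])]); r=cv2.minAreaRect((q[:,:2]*1000).astype(np.float32)); print("bar",m.sum(),r)
dk=(H[...,2]<125)&(u>335)&(u<420)&(v>80)&(v<150)&(abs(P[...,2]-.15)<.012)
q=np.array([ray(T,a,b,d=.15) for a,b in zip(u[dk],v[dk])]); r=cv2.minAreaRect((q[:,:2]*1000).astype(np.float32)); print("top",dk.sum(),r)
for c in((485,70),(662,70),(664,262),(482,262)): print("corner",ray(T,190+c[0]/3,60+c[1]/3,d=.15).round(4))
for c in((526,316),(620,318)): print("barend",ray(T,190+c[0]/3,60+c[1]/3,d=.12).round(4))
N=np.array([-.360,-.150,.92]);N/=np.linalg.norm(N); cc=np.array([.567,.321,.078])
for nm,c in(("UL",(77,285)),("UR",(139,268)),("LR",(177,368)),("LL",(107,388)),("lipL",(112,397)),("lipR",(180,375))): print(nm,ray(T,190+c[0]/3,60+c[1]/3,N,N@cc).round(4))
S=cap("side"); cv2.imwrite("pics/s2.png",cv2.resize(S[0][120:300,160:360],None,fx=3,fy=3,interpolation=3)[...,::-1])
E
```

```text
bar 113 ((592.0753173828125, -194.125244140625), (13.82080364227295, 105.41094970703125), 1.5285828113555908)
top 3702 ((751.65576171875, -191.05859375), (230.09056091308594, 197.88278198242188), 1.2307509183883667)
corner [ 0.8624 -0.0891  0.15  ]
corner [ 0.8679 -0.2899  0.15  ]
corner [ 0.6455 -0.2933  0.15  ]
corner [ 0.6401 -0.09    0.15  ]
barend [ 0.5861 -0.1427  0.12  ]
barend [ 0.5866 -0.2491  0.12  ]
UL [0.6117 0.3707 0.1036]
UR [0.6341 0.3011 0.101 ]
LR [0.5268 0.2596 0.0523]
LL [0.5005 0.3399 0.0551]
lipL [0.4907 0.3345 0.0503]
lipR [0.5191 0.2563 0.0487]
```

View pics/s2.png

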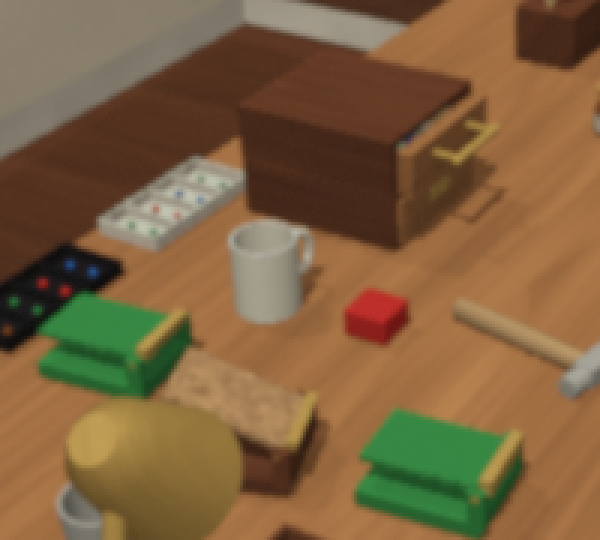

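The side view confirms the chest's drawer is slightly open with the handle facing the robot. The cork stand has its brass lip on the near side, partly behind the lamp. I'm approaching the handle now.

Emit:
drive_tool([
  {"delta_pos": [-52.6,29.5,0],"turn": 0,"claw": 0.3},
  {"delta_pos": [-52.6,29.5,0],"turn": 0,"claw": 0.3},
  {"delta_pos": [-52.6,29.5,0],"turn": 0,"claw": 0.3},
  {"delta_pos": [-52.6,29.5,0],"turn": 0,"claw": 0.3},
  {"delta_pos": [-52.6,29.5,0],"turn": 0,"claw": 0.3},
  {"delta_pos": [-52.6,29.5,0],"turn": 0,"claw": 0.3},
  {"delta_pos": [-52.6,29.5,0],"turn": 0,"claw": 0.3},
  {"delta_pos": [-52.6,29.5,0],"turn": 0,"claw": 0.3},
  {"delta_pos": [-52.6,29.5,0],"turn": 0,"claw": 0.3},
  {"delta_pos": [-52.6,29.5,0],"turn": 0,"claw": 0.3},
])

```text
time_s: 1.55
tcp_pos: [0.5906, -0.194, 0.2227]
ee_rot: [[-0.971, -0.238, 0.0], [-0.238, 0.971, -0.0], [-0.0, -0.0, -1.0]]
wrist_force: [-0.3, -0.5, -0.2]
gripper_width: 0.305
gripper_force: 0.0
```

Emit:
drive_tool([
  {"delta_pos": [0,0,0],"turn": 0.1786,"claw": 0.3},
  {"delta_pos": [0,0,0],"turn": 0.1786,"claw": 0.3},
  {"delta_pos": [0,0,0],"turn": 0.1786,"claw": 0.3},
  {"delta_pos": [0,0,0],"turn": 0.1786,"claw": 0.3},
  {"delta_pos": [0,0,0],"turn": 0.1786,"claw": 0.3},
  {"delta_pos": [0,0,0],"turn": 0.1786,"claw": 0.3},
  {"delta_pos": [0,0,0],"turn": 0.1786,"claw": 0.3},
  {"delta_pos": [0,0,0],"turn": 0.1786,"claw": 0.3},
  {"delta_pos": [0,0,0],"turn": 0.1786,"claw": 0.3},
  {"delta_pos": [0,0,0],"turn": 0.1786,"claw": 0.3},
  {"delta_pos": [0,0,0],"turn": 0,"claw": 0.3},
])

```text
time_s: 2.92
tcp_pos: [0.5893, -0.1956, 0.2225]
ee_rot: [[-0.027, 1.0, -0.0], [1.0, 0.027, 0.0], [0.0, -0.0, -1.0]]
wrist_force: [-0.3, 0.6, 0.3]
gripper_width: 0.3
gripper_force: 0.0
```

Emit:
drive_tool([
  {"delta_pos": [0,0,40],"claw": 0.3},
  {"delta_pos": [0,0,40],"claw": 0.3},
  {"delta_pos": [0,0,10],"claw": 0.3},
  {"delta_pos": [0,0,0],"claw": 0.3},
])

```text
invalid input
```

Run:
```python
from h import *
S=cap("side"); T=cap("top")
a=cv2.resize(S[0][100:220,230:350],(480,480),interpolation=3); b=cv2.resize(T[0][90:190,330:430],(400,400),interpolation=3)
o=np.zeros((480,790,3),np.uint8); o[:,:390]=a[:,90:]; o[:400,390:]=b; save("g1.png",o)
```

```text
(no output)
```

View pics/g1.png

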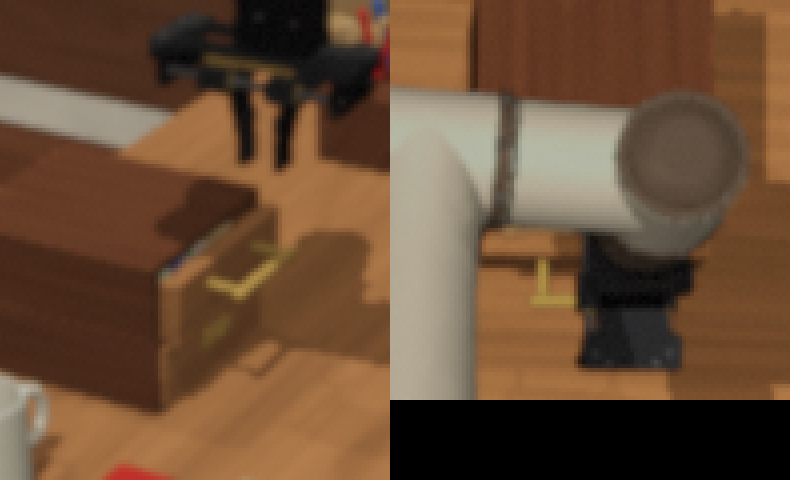

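The side crop shows the open fingers above the handle, with the bar running from about (240,290) to (290,252) in the crop. The row was refused because the turn was missing, so I'm sending the descent again.

Emit:
drive_tool([
  {"delta_pos": [0,0,40],"turn": 0,"claw": 0.3},
  {"delta_pos": [0,0,40],"turn": 0,"claw": 0.3},
  {"delta_pos": [0,0,8],"turn": 0,"claw": 0.3},
  {"delta_pos": [0,0,0],"turn": 0,"claw": 0.3},
])

```text
time_s: 3.52
tcp_pos: [0.5898, -0.1958, 0.135]
ee_rot: [[-0.026, 1.0, 0.0], [1.0, 0.026, -0.001], [-0.001, 0.0, -1.0]]
wrist_force: [-0.7, -0.8, 0.3]
gripper_width: 0.302
gripper_force: 0.0
```

Run:
```python
from h import *
S=cap("side")
save("g2.png",cv2.resize(S[0][120:200,270:350],(640,600),interpolation=3))
```

```text
(no output)
```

View pics/g2.png

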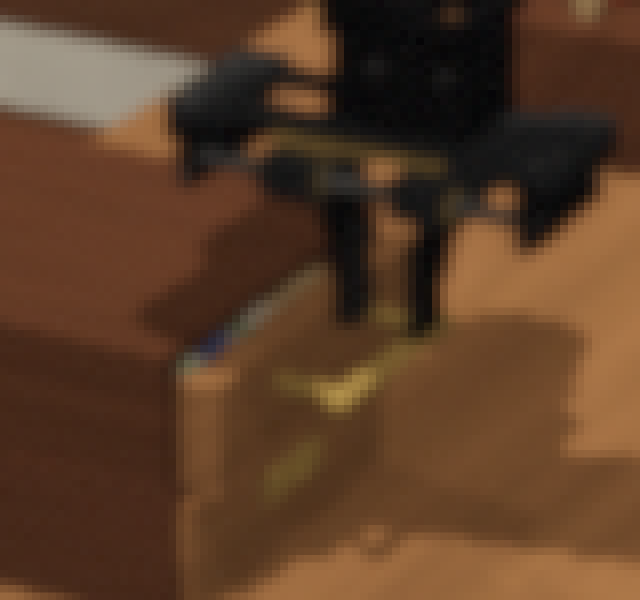

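The side crop shows the finger tips straddling the line of the bar, with tips at about (350,320) and (425,330) and the bar from (340,395) to (435,320). I'm going on down.

Emit:
drive_tool([
  {"delta_pos": [0,0,8],"turn": 0,"claw": 0.3},
  {"delta_pos": [0,0,8],"turn": 0,"claw": 0.3},
  {"delta_pos": [0,0,0],"turn": 0,"claw": 0.3},
])

```text
time_s: 3.95
tcp_pos: [0.5888, -0.1955, 0.1179]
ee_rot: [[-0.025, 1.0, -0.001], [1.0, 0.025, 0.0], [0.0, -0.001, -1.0]]
wrist_force: [-0.8, 0.8, -0.4]
gripper_width: 0.298
gripper_force: 0.0
```

Emit:
drive_tool([
  {"delta_pos": [0,0,10],"turn": 0,"claw": 0.3},
  {"delta_pos": [0,0,10],"turn": 0,"claw": 0.3},
  {"delta_pos": [0,0,0],"turn": 0,"claw": 0.25},
  {"delta_pos": [0,0,0],"turn": 0,"claw": 0.2},
  {"delta_pos": [0,0,0],"turn": 0,"claw": 0.16},
])

```text
time_s: 4.58
tcp_pos: [0.5896, -0.1956, 0.0989]
ee_rot: [[-0.025, 1.0, 0.001], [1.0, 0.025, -0.0], [-0.0, 0.001, -1.0]]
wrist_force: [0.0, 0.4, 0.2]
gripper_width: 0.182
gripper_force: 0.0
```

Emit:
drive_tool([
  {"delta_pos": [0,0,0],"turn": 0,"claw": 0.14},
  {"delta_pos": [0,-5,0],"turn": 0,"claw": 0.14},
  {"delta_pos": [0,-8,0],"turn": 0,"claw": 0.14},
  {"delta_pos": [0,-8,0],"turn": 0,"claw": 0.14},
  {"delta_pos": [0,0,0],"turn": 0,"claw": 0.14},
])

```text
time_s: 5.2
tcp_pos: [0.567, -0.1961, 0.0988]
ee_rot: [[-0.024, 1.0, -0.002], [1.0, 0.024, 0.0], [0.0, -0.002, -1.0]]
wrist_force: [-0.3, 0.4, 0.3]
gripper_width: 0.143
gripper_force: 0.2
```

Emit:
drive_tool([
  {"delta_pos": [0,-8,0],"turn": 0,"claw": 0.14},
  {"delta_pos": [0,-8,0],"turn": 0,"claw": 0.14},
  {"delta_pos": [0,-8,0],"turn": 0,"claw": 0.14},
  {"delta_pos": [0,-8,0],"turn": 0,"claw": 0.14},
  {"delta_pos": [0,-8,0],"turn": 0,"claw": 0.14},
  {"delta_pos": [0,-8,0],"turn": 0,"claw": 0.14},
  {"delta_pos": [0,-8,0],"turn": 0,"claw": 0.14},
  {"delta_pos": [0,0,0],"turn": 0,"claw": 0.14},
])

```text
time_s: 6.2
tcp_pos: [0.5106, -0.1977, 0.0984]
ee_rot: [[-0.024, 1.0, -0.003], [1.0, 0.024, 0.0], [0.0, -0.003, -1.0]]
wrist_force: [0.4, 0.2, 1.6]
gripper_width: 0.136
gripper_force: 0.2
```

Run:
```python
from h import *
T=cap("top");S=cap("side")
o=np.zeros((600,800,3),np.uint8); o[:,:400]=cv2.resize(S[0][110:230,260:340],(400,600),interpolation=3); o[:,400:]=cv2.resize(T[0][80:215,335:425],(400,600),interpolation=3); save("g3.png",o)
```

```text
(no output)
```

View pics/g3.png

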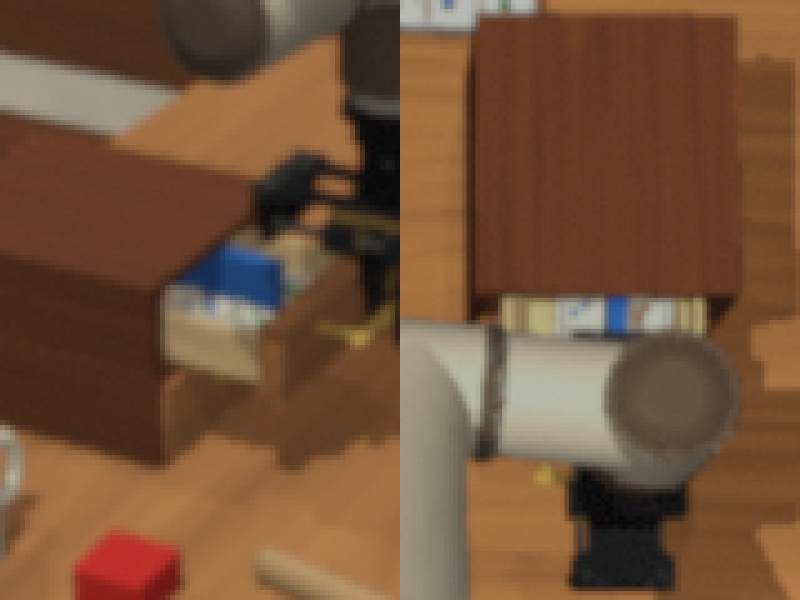

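The drawer has come out and the blue bar and white tray show in it, while the chest is where it was. I'm continuing in small feeling steps.

Emit:
drive_tool([
  {"delta_pos": [0,-3,0],"turn": 0,"claw": 0.14},
  {"delta_pos": [0,-3,0],"turn": 0,"claw": 0.14},
  {"delta_pos": [0,-3,0],"turn": 0,"claw": 0.14},
])

```text
time_s: 6.68
tcp_pos: [0.5035, -0.1978, 0.0984]
ee_rot: [[-0.025, 1.0, 0.0], [1.0, 0.025, -0.0], [-0.0, 0.0, -1.0]]
wrist_force: [2.9, -0.5, -2.4]
gripper_width: 0.143
gripper_force: 1.6
```

Emit:
drive_tool([
  {"delta_pos": [0,-2,0],"turn": 0,"claw": 0.14},
  {"delta_pos": [0,-2,0],"turn": 0,"claw": 0.14},
  {"delta_pos": [0,-2,0],"turn": 0,"claw": 0.14},
])

```text
time_s: 7.05
tcp_pos: [0.4973, -0.1979, 0.0986]
ee_rot: [[-0.025, 1.0, 0.0], [1.0, 0.025, -0.0], [-0.0, 0.0, -1.0]]
wrist_force: [2.6, -0.8, -2.5]
gripper_width: 0.144
gripper_force: 1.5
```

Emit:
drive_tool([
  {"delta_pos": [0,-1.5,0],"turn": 0,"claw": 0.14},
  {"delta_pos": [0,-1.5,0],"turn": 0,"claw": 0.14},
  {"delta_pos": [0,-1.5,0],"turn": 0,"claw": 0.14},
  {"delta_pos": [0,-1.5,0],"turn": 0,"claw": 0.14},
])

```text
time_s: 7.55
tcp_pos: [0.4913, -0.198, 0.0986]
ee_rot: [[-0.025, 1.0, 0.0], [1.0, 0.025, 0.0], [0.0, 0.0, -1.0]]
wrist_force: [3.3, -0.7, -2.8]
gripper_width: 0.14
gripper_force: 1.5
```

Emit:
drive_tool([
  {"delta_pos": [0,-1.5,0],"turn": 0,"claw": 0.14},
  {"delta_pos": [0,-1.5,0],"turn": 0,"claw": 0.14},
  {"delta_pos": [0,-1.5,0],"turn": 0,"claw": 0.14},
  {"delta_pos": [0,-1.5,0],"turn": 0,"claw": 0.14},
])

```text
time_s: 8.05
tcp_pos: [0.4853, -0.1981, 0.0986]
ee_rot: [[-0.025, 1.0, 0.0], [1.0, 0.025, 0.0], [0.0, 0.0, -1.0]]
wrist_force: [3.3, -0.6, -1.5]
gripper_width: 0.148
gripper_force: 1.5
```

Emit:
drive_tool([
  {"delta_pos": [0,-1.5,0],"turn": 0,"claw": 0.14},
  {"delta_pos": [0,-1.5,0],"turn": 0,"claw": 0.14},
  {"delta_pos": [0,-1.5,0],"turn": 0,"claw": 0.14},
  {"delta_pos": [0,-1.5,0],"turn": 0,"claw": 0.14},
  {"delta_pos": [0,-1.5,0],"turn": 0,"claw": 0.14},
])

```text
time_s: 8.68
tcp_pos: [0.4778, -0.1983, 0.0986]
ee_rot: [[-0.025, 1.0, -0.0], [1.0, 0.025, 0.0], [0.0, 0.0, -1.0]]
wrist_force: [4.2, 0.9, -1.7]
gripper_width: 0.139
gripper_force: 1.5
```

Emit:
drive_tool([
  {"delta_pos": [0,-1.5,0],"turn": 0,"claw": 0.14},
  {"delta_pos": [0,-1.5,0],"turn": 0,"claw": 0.14},
  {"delta_pos": [0,-1.5,0],"turn": 0,"claw": 0.14},
  {"delta_pos": [0,-1.5,0],"turn": 0,"claw": 0.14},
  {"delta_pos": [0,-1.5,0],"turn": 0,"claw": 0.14},
])

```text
time_s: 9.3
tcp_pos: [0.4703, -0.1985, 0.0985]
ee_rot: [[-0.025, 1.0, -0.0], [1.0, 0.025, 0.0], [0.0, -0.0, -1.0]]
wrist_force: [3.3, 1.5, -1.0]
gripper_width: 0.136
gripper_force: 1.5
```

Emit:
drive_tool([
  {"delta_pos": [0,-1.5,0],"turn": 0,"claw": 0.14},
  {"delta_pos": [0,-1.5,0],"turn": 0,"claw": 0.14},
  {"delta_pos": [0,-1.5,0],"turn": 0,"claw": 0.14},
  {"delta_pos": [0,-1.5,0],"turn": 0,"claw": 0.14},
  {"delta_pos": [0,-1.5,0],"turn": 0,"claw": 0.14},
])

```text
time_s: 9.93
tcp_pos: [0.4628, -0.1987, 0.0986]
ee_rot: [[-0.025, 1.0, 0.0], [1.0, 0.025, 0.0], [0.0, 0.0, -1.0]]
wrist_force: [2.3, 1.8, -0.8]
gripper_width: 0.144
gripper_force: 1.5
```

Emit:
drive_tool([
  {"delta_pos": [0,-1.2,0],"turn": 0,"claw": 0.14},
  {"delta_pos": [0,-1.2,0],"turn": 0,"claw": 0.14},
  {"delta_pos": [0,-1.2,0],"turn": 0,"claw": 0.14},
  {"delta_pos": [0,-1.2,0],"turn": 0,"claw": 0.14},
])

```text
time_s: 10.42
tcp_pos: [0.458, -0.1988, 0.0986]
ee_rot: [[-0.025, 1.0, 0.0], [1.0, 0.025, -0.0], [-0.0, 0.0, -1.0]]
wrist_force: [2.5, 2.4, -0.3]
gripper_width: 0.141
gripper_force: 1.5
```

Emit:
drive_tool([
  {"delta_pos": [0,-1.2,0],"turn": 0,"claw": 0.14},
  {"delta_pos": [0,-1.2,0],"turn": 0,"claw": 0.14},
  {"delta_pos": [0,-1.2,0],"turn": 0,"claw": 0.14},
  {"delta_pos": [0,-1.2,0],"turn": 0,"claw": 0.14},
])

```text
time_s: 10.92
tcp_pos: [0.4532, -0.199, 0.0986]
ee_rot: [[-0.025, 1.0, -0.0], [1.0, 0.025, -0.0], [-0.0, -0.0, -1.0]]
wrist_force: [3.4, 2.6, 0.4]
gripper_width: 0.141
gripper_force: 1.5
```

Emit:
drive_tool([
  {"delta_pos": [0,-1.2,0],"turn": 0,"claw": 0.14},
  {"delta_pos": [0,-1.2,0],"turn": 0,"claw": 0.14},
  {"delta_pos": [0,-1.2,0],"turn": 0,"claw": 0.14},
  {"delta_pos": [0,-1.2,0],"turn": 0,"claw": 0.14},
])

```text
time_s: 11.42
tcp_pos: [0.4484, -0.1991, 0.0986]
ee_rot: [[-0.025, 1.0, 0.0], [1.0, 0.025, -0.0], [-0.0, 0.0, -1.0]]
wrist_force: [3.0, 3.0, 0.1]
gripper_width: 0.143
gripper_force: 1.5
```

Emit:
drive_tool([
  {"delta_pos": [0,-1.2,0],"turn": 0,"claw": 0.14},
  {"delta_pos": [0,-1.2,0],"turn": 0,"claw": 0.14},
  {"delta_pos": [0,-1.2,0],"turn": 0,"claw": 0.14},
  {"delta_pos": [0,-1.2,0],"turn": 0,"claw": 0.14},
])

```text
time_s: 11.92
tcp_pos: [0.4436, -0.1992, 0.0986]
ee_rot: [[-0.025, 1.0, 0.0], [1.0, 0.025, -0.0], [-0.0, 0.0, -1.0]]
wrist_force: [3.8, 2.5, 0.5]
gripper_width: 0.145
gripper_force: 1.5
```

Emit:
drive_tool([
  {"delta_pos": [0,-1.2,0],"turn": 0,"claw": 0.14},
  {"delta_pos": [0,-1.2,0],"turn": 0,"claw": 0.14},
  {"delta_pos": [0,-1.2,0],"turn": 0,"claw": 0.14},
  {"delta_pos": [0,-1.2,0],"turn": 0,"claw": 0.14},
])

```text
time_s: 12.42
tcp_pos: [0.4388, -0.1993, 0.0986]
ee_rot: [[-0.025, 1.0, 0.0], [1.0, 0.025, -0.0], [-0.0, 0.0, -1.0]]
wrist_force: [3.7, 3.2, -0.8]
gripper_width: 0.14
gripper_force: 1.5
```

Emit:
drive_tool([
  {"delta_pos": [0,-1.2,0],"turn": 0,"claw": 0.14},
  {"delta_pos": [0,-1.2,0],"turn": 0,"claw": 0.14},
  {"delta_pos": [0,-1.2,0],"turn": 0,"claw": 0.14},
  {"delta_pos": [0,-1.2,0],"turn": 0,"claw": 0.14},
])

```text
time_s: 12.92
tcp_pos: [0.4341, -0.1994, 0.0986]
ee_rot: [[-0.025, 1.0, 0.0], [1.0, 0.025, -0.0], [-0.0, 0.0, -1.0]]
wrist_force: [3.2, 2.8, -0.1]
gripper_width: 0.138
gripper_force: 1.5
```

Run:
```python
from h import *
T=cap("top"); I,P=T[0],T[1]; H=cv2.cvtColor(I,cv2.COLOR_RGB2HSV).astype(int)
v,u=np.indices(H.shape[:2])
dk=(H[...,2]<125)&(u>335)&(u<420)&(v>80)&(v<150)&(abs(P[...,2]-.15)<.012)
q=np.array([ray(T,a,b,d=.15) for a,b in zip(u[dk],v[dk])]); r=cv2.minAreaRect((q[:,:2]*1000).astype(np.float32)); print("top",dk.sum(),r)
save("g4.png",cv2.resize(T[0][80:230,315:445],(520,600),interpolation=3))
```

```text
top 3704 ((756.7308349609375, -189.3031463623047), (219.82923889160156, 201.17483520507812), 1.2307510375976562)
```

View pics/g4.png

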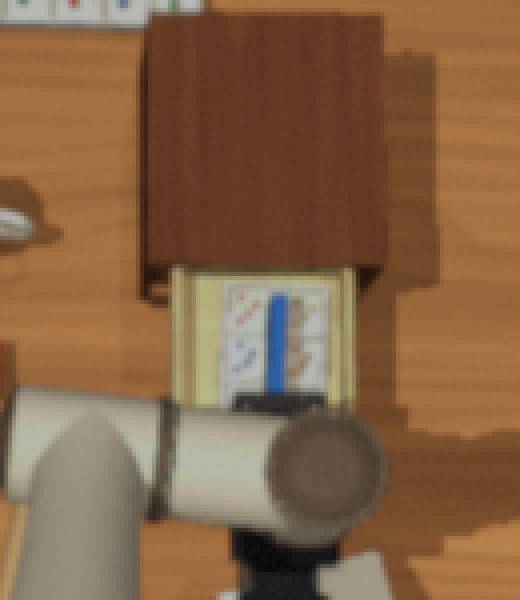

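The chest has not moved. The drawer's back wall just shows at the chest edge (y≈270), so the stop is close. The tray is at x 225–330 with the blue bar at x≈278.

Emit:
drive_tool([
  {"delta_pos": [0,-1,0],"turn": 0,"claw": 0.14},
  {"delta_pos": [0,-1,0],"turn": 0,"claw": 0.14},
  {"delta_pos": [0,-1,0],"turn": 0,"claw": 0.14},
])

```text
time_s: 13.35
tcp_pos: [0.431, -0.1995, 0.0986]
ee_rot: [[-0.025, 1.0, -0.0], [1.0, 0.025, -0.0], [-0.0, -0.0, -1.0]]
wrist_force: [2.8, 2.0, 1.0]
gripper_width: 0.143
gripper_force: 1.5
```

Emit:
drive_tool([
  {"delta_pos": [0,-1,0],"turn": 0,"claw": 0.14},
  {"delta_pos": [0,-1,0],"turn": 0,"claw": 0.14},
  {"delta_pos": [0,-1,0],"turn": 0,"claw": 0.14},
])

```text
time_s: 13.72
tcp_pos: [0.4302, -0.1996, 0.0987]
ee_rot: [[-0.025, 1.0, 0.005], [1.0, 0.025, -0.0], [-0.0, 0.005, -1.0]]
wrist_force: [9.1, 2.2, -5.6]
gripper_width: 0.144
gripper_force: 4.2
```

Emit:
drive_tool([
  {"delta_pos": [0,-1,0],"turn": 0,"claw": 0.14},
  {"delta_pos": [0,0,0],"turn": 0,"claw": 0.14},
])

```text
time_s: 13.98
tcp_pos: [0.4302, -0.1996, 0.0987]
ee_rot: [[-0.025, 1.0, 0.007], [1.0, 0.025, -0.0], [-0.001, 0.007, -1.0]]
wrist_force: [9.0, 2.5, -5.3]
gripper_width: 0.138
gripper_force: 4.6
```

Emit:
drive_tool([
  {"delta_pos": [0,1.5,0],"turn": 0,"claw": 0.18},
  {"delta_pos": [0,1,0],"turn": 0,"claw": 0.25},
  {"delta_pos": [0,0,0],"turn": 0,"claw": 0.3},
  {"delta_pos": [0,0,-10],"turn": 0,"claw": 0.3},
  {"delta_pos": [0,0,-40],"turn": 0,"claw": 0.3},
  {"delta_pos": [0,0,-60],"turn": 0,"claw": 0.4},
  {"delta_pos": [0,0,-20],"turn": 0,"claw": 0.4},
  {"delta_pos": [-60,0,0],"turn": 0,"claw": 0.4},
  {"delta_pos": [-60,0,0],"turn": 0,"claw": 0.4},
  {"delta_pos": [-60,0,0],"turn": 0,"claw": 0.4},
  {"delta_pos": [0,0,0],"turn": 0,"claw": 0.4},
])

```text
time_s: 15.35
tcp_pos: [0.4329, -0.3827, 0.228]
ee_rot: [[-0.019, 1.0, -0.002], [1.0, 0.019, 0.0], [0.0, -0.002, -1.0]]
wrist_force: [-0.3, 0.2, 0.4]
gripper_width: 0.401
gripper_force: 0.0
```

Run:
```python
from h import *
s=monitor.sense(); print(s["time_s"],s["tcp_pos"],s["joints"],s["wrist_force"])
T=cap("top");S=cap("side")
def rr(q): return cv2.minAreaRect((np.array(q)[:,:2]*1000).astype(np.float32))
for n,C,b in(("top",T,(340,130,430,200)),("side",S,(250,120,345,230))):
    I,P=C[0],C[1]; H=cv2.cvtColor(I,cv2.COLOR_RGB2HSV).astype(int); v,u=np.indices(H.shape[:2]); box=(u>b[0])&(u<b[2])&(v>b[1])&(v<b[3])
    bl=box&(H[...,0]>100)&(H[...,0]<125)&(H[...,1]>150)&(H[...,2]>70)
    k,l,st,_=cv2.connectedComponentsWithStats(bl.astype(np.uint8)); i=1+st[1:,4].argmax(); bl=l==i
    z=P[bl][:,2]; print(n,st[i],"z",np.nanpercentile(z,[5,50,90]).round(4)); 
    if n=="top":
        zt=.13; print("blue",rr([ray(C,a,c,d=zt) for a,c in zip(u[bl],v[bl])]))
        for nm,m in (("white",box&(H[...,1]<70)&(H[...,2]>140)&(P[...,2]>.07)&(P[...,2]<.13)),):
            k,l,st,_=cv2.connectedComponentsWithStats(m.astype(np.uint8)); print(st[1:]); print(rr([ray(C,a,c,d=.1) for a,c in zip(u[m],v[m])]),np.nanpercentile(P[m][:,2],[5,50,95]))
    else: print("blue pts",rr(P[bl&(P[...,2]>.12)]))
o=np.zeros((600,800,3),np.uint8); o[:,:400]=cv2.resize(S[0][110:230,260:340],(400,600),interpolation=3); o[:,400:]=cv2.resize(T[0][80:215,335:425],(400,600),interpolation=3); save("g5.png",o)
```

```text
15.35 [ 0.43294639 -0.38269091  0.22800897] [-2.54048410e+01  1.72760134e+01 -5.84348610e+00  2.95383132e-02
 -6.69663401e+01 -1.53498599e+02] [-0.27359283  0.21363783  0.4033042 ]
top [382 156   4  28  81] z [0.1255 0.1323 0.1377]
blue ((571.5806884765625, -203.5514373779297), (9.464735984802246, 93.09601593017578), 87.16553497314453)
[[367 151  29  40 685]
 [365 160   2   3   5]
 [365 176   1   1   1]
 [365 179   2   5   7]
 [366 185   1   1   1]
 [365 191   1   2   2]]
((570.2666625976562, -194.5692901611328), (142.81651306152344, 103.54872131347656), 1.5328655242919922) [0.08604263 0.09509309 0.10493302]
side [312 162  23  13 180] z [0.1011 0.1156 0.129 ]
blue pts ((572.9569091796875, -196.33917236328125), (95.73114013671875, 13.501559257507324), 0.5168649554252625)
```

View pics/g5.png

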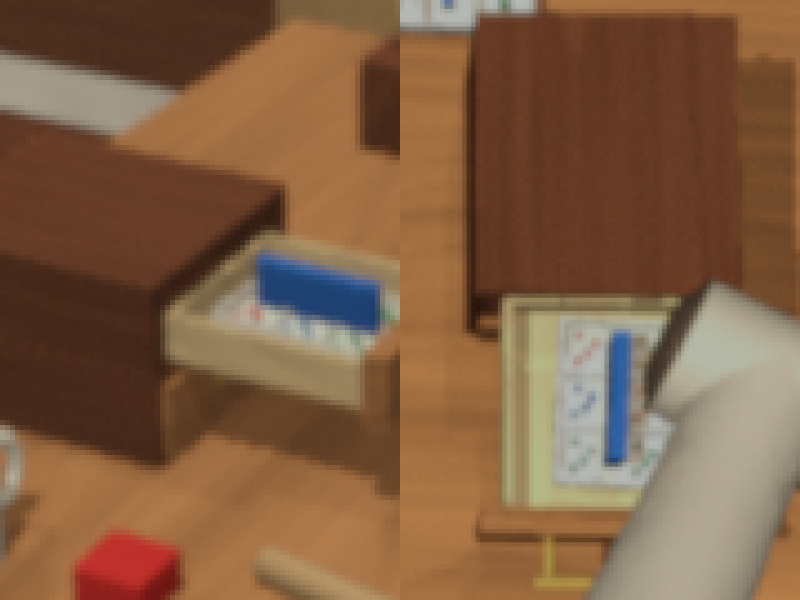

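The drawer is fully out. The blue bar runs from about (620,330) to (615,465) in the right crop and its top is at about z 0.131. I'm moving over it.

Emit:
drive_tool([
  {"delta_pos": [59,47.5,0],"turn": 0,"claw": 0.4},
  {"delta_pos": [59,47.5,0],"turn": 0,"claw": 0.4},
  {"delta_pos": [59,47.5,0],"turn": 0,"claw": 0.4},
  {"delta_pos": [0,0,0],"turn": -0.1714,"claw": 0.4},
  {"delta_pos": [0,0,0],"turn": -0.1714,"claw": 0.4},
  {"delta_pos": [0,0,0],"turn": -0.1714,"claw": 0.4},
  {"delta_pos": [0,0,0],"turn": -0.1714,"claw": 0.4},
  {"delta_pos": [0,0,0],"turn": -0.1714,"claw": 0.4},
  {"delta_pos": [0,0,0],"turn": -0.1714,"claw": 0.4},
  {"delta_pos": [0,0,0],"turn": -0.1714,"claw": 0.4},
  {"delta_pos": [0,0,0],"turn": -0.1714,"claw": 0.4},
  {"delta_pos": [0,0,0],"turn": -0.1714,"claw": 0.4},
])

```text
time_s: 16.95
tcp_pos: [0.5474, -0.2289, 0.2294]
ee_rot: [[-1.0, -0.004, 0.0], [-0.004, 1.0, 0.0], [-0.0, 0.0, -1.0]]
wrist_force: [0.6, -0.3, -0.3]
gripper_width: 0.398
gripper_force: 0.0
```

Emit:
drive_tool([
  {"delta_pos": [0,0,45],"turn": 0,"claw": 0.4},
  {"delta_pos": [0,0,40],"turn": 0,"claw": 0.4},
  {"delta_pos": [0,0,0],"turn": 0,"claw": 0.4},
])

```text
time_s: 17.32
tcp_pos: [0.5455, -0.2287, 0.1413]
ee_rot: [[-1.0, 0.002, -0.007], [0.002, 1.0, 0.002], [0.007, 0.002, -1.0]]
wrist_force: [0.5, -0.0, -0.3]
gripper_width: 0.401
gripper_force: 0.0
```

Run:
```python
from h import *
S=cap("side")
save("g6.png",cv2.resize(S[0][120:200,270:350],(640,600),interpolation=3))
```

```text
(no output)
```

View pics/g6.png

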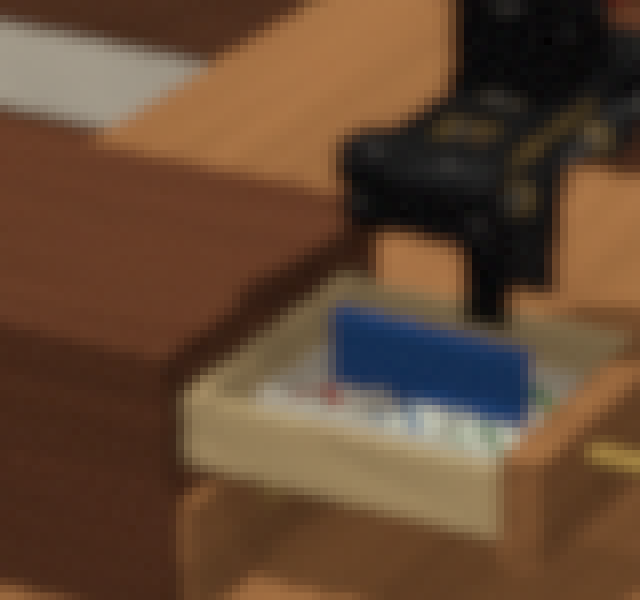

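The tips stopped short, at (0.5455, -0.2287), still above and behind the bar, because the diagonal rows exceeded the limit. The bar in the crop runs from (332,308) to (530,350). I'm correcting and then descending.

Emit:
drive_tool([
  {"delta_pos": [0,0,-12],"turn": 0,"claw": 0.4},
  {"delta_pos": [-26.5,25.7,0],"turn": 0,"claw": 0.4},
  {"delta_pos": [0,0,0],"turn": 0,"claw": 0.4},
  {"delta_pos": [0,0,17],"turn": 0,"claw": 0.4},
  {"delta_pos": [0,0,8],"turn": 0,"claw": 0.4},
  {"delta_pos": [0,0,5],"turn": 0,"claw": 0.4},
])

```text
time_s: 18.12
tcp_pos: [0.5737, -0.2054, 0.1246]
ee_rot: [[-1.0, 0.004, -0.002], [0.004, 1.0, 0.0], [0.002, 0.0, -1.0]]
wrist_force: [0.2, -0.4, -0.3]
gripper_width: 0.398
gripper_force: 0.0
```

Emit:
drive_tool([
  {"delta_pos": [0,1,8],"turn": 0,"claw": 0.4},
  {"delta_pos": [0,1,8],"turn": 0,"claw": 0.4},
  {"delta_pos": [0,0,8],"turn": 0,"claw": 0.4},
  {"delta_pos": [0,0,0],"turn": 0,"claw": 0.4},
])

```text
time_s: 18.62
tcp_pos: [0.5741, -0.2029, 0.1006]
ee_rot: [[-1.0, 0.004, -0.002], [0.004, 1.0, 0.0], [0.002, 0.0, -1.0]]
wrist_force: [1.0, -0.3, 0.4]
gripper_width: 0.399
gripper_force: 0.0
```

Emit:
drive_tool([
  {"delta_pos": [0,0,0],"turn": 0,"claw": 0.3},
  {"delta_pos": [0,0,0],"turn": 0,"claw": 0.2},
  {"delta_pos": [0,0,0],"turn": 0,"claw": 0.1},
  {"delta_pos": [0,0,0],"turn": 0,"claw": 0.05},
  {"delta_pos": [0,0,0],"turn": 0,"claw": 0.05},
])

```text
time_s: 19.25
tcp_pos: [0.5748, -0.2031, 0.1019]
ee_rot: [[-1.0, 0.003, 0.001], [0.003, 1.0, -0.0], [-0.001, -0.0, -1.0]]
wrist_force: [-0.3, -0.4, 2.0]
gripper_width: 0.16
gripper_force: 30.0
```

Emit:
drive_tool([
  {"delta_pos": [0,0,-5],"turn": 0,"claw": 0.05},
  {"delta_pos": [0,0,-12],"turn": 0,"claw": 0.05},
  {"delta_pos": [0,0,-20],"turn": 0,"claw": 0.05},
  {"delta_pos": [0,0,-25],"turn": 0,"claw": 0.05},
  {"delta_pos": [0,0,-25],"turn": 0,"claw": 0.05},
  {"delta_pos": [0,0,-25],"turn": 0,"claw": 0.05},
  {"delta_pos": [0,0,-15],"turn": 0,"claw": 0.05},
  {"delta_pos": [0,0,-5],"turn": 0,"claw": 0.05},
  {"delta_pos": [0,0,0],"turn": 0,"claw": 0.05},
])

```text
time_s: 20.38
tcp_pos: [0.5743, -0.2028, 0.2331]
ee_rot: [[-1.0, 0.004, -0.001], [0.004, 1.0, 0.0], [0.001, 0.0, -1.0]]
wrist_force: [-0.4, 0.6, -1.8]
gripper_width: 0.16
gripper_force: 30.0
```

Run:
```python
from h import *
s=monitor.sense(); t=s["tcp_pos"]; print(s["time_s"],t,s["wrist_force"],s["gripper_width"])
S=cap("side");T=cap("top")
for n,C in(("side",S),("top",T)):
    I,P=C[0],C[1]; H=cv2.cvtColor(I,cv2.COLOR_RGB2HSV).astype(int)
    near=(abs(P[...,0]-t[0])<.09)&(abs(P[...,1]-t[1])<.07)&(P[...,2]>t[2]-.03)&(P[...,2]<t[2]+.06)
    bl=near&(H[...,0]>100)&(H[...,0]<125)&(H[...,1]>150)
    wh=near&(H[...,1]<70)&(H[...,2]>130)&(P[...,2]<t[2]+.02)
    for nm,m in(("blue",bl),("white",wh)):
        if m.sum()<15: print(n,nm,m.sum()); continue
        p=P[m]; r=cv2.minAreaRect((p[:,:2]*1000).astype(np.float32)); A=np.c_[p[:,:2]-t[:2],np.ones(len(p))]; k=np.linalg.lstsq(A,p[:,2],rcond=None)[0]
        print(n,nm,m.sum(),np.round(r[0]),np.round(r[1]),round(r[2],1),"x",np.percentile(p[:,0],[2,98]).round(3),"z-tcp",(np.percentile(p[:,2],[5,50,95])-t[2]).round(4),"dz/dx",k[0].round(3))
# board from both views once more (unoccluded?), edges on plane
```

```text
20.375 [ 0.57429597 -0.20281732  0.2330982 ] [-0.36441438  0.63178375 -1.81667838] 0.15985050792773947
side blue 169 [ 571. -197.] [33. 97.] 83.7 x [0.525 0.616] z-tcp [-0.0009  0.0144  0.0276] dz/dx -0.008
side white 87 [ 574. -173.] [ 46. 137.] 82.1 x [0.509 0.638] z-tcp [-0.0135 -0.0087 -0.0029] dz/dx 0.019
top blue 29 [ 544. -202.] [ 8. 40.] 85.8 x [0.525 0.563] z-tcp [0.0221 0.0291 0.0354] dz/dx 0.086
top white 288 [ 559. -202.] [ 91. 100.] 89.2 x [0.51  0.603] z-tcp [-0.0139 -0.0062  0.0026] dz/dx 0.004
```

Run:
```python
from h import *
T=cap("top");S=cap("side")
for n,C,b in(("top",T,(205,140,262,200)),("side",S,(210,228,275,290))):
    I,P=C[0],C[1]; H=cv2.cvtColor(I,cv2.COLOR_RGB2HSV).astype(int); v,u=np.indices(H.shape[:2]); box=(u>b[0])&(u<b[2])&(v>b[1])&(v<b[3])
    X0=np.array([.5683,.3178]); d=P[...,:2]-X0; a=np.radians(18.1); su=d@[np.cos(a),np.sin(a)]; sv=d@[-np.sin(a),np.cos(a)]
    core=box&(abs(su)<.045)&(abs(sv)<.03)&(P[...,2]>.05)
    p=P[core]; 
    for _ in range(4):
        A=np.c_[p[:,:2]-X0,np.ones(len(p))]; k=np.linalg.lstsq(A,p[:,2],rcond=None)[0]; r=p[:,2]-A@k; p=p[abs(r)<max(.004,2*r.std())]
    print(n,"core",len(p),"grad",np.hypot(*k[:2]).round(3),"slope",np.arctan(np.hypot(*k[:2])).round(3),"az",np.degrees(np.arctan2(k[1],k[0])).round(1),"zc",k[2].round(4),"along18",np.arctan(k[0]*np.cos(a)+k[1]*np.sin(a)).round(3))
    print(" corkHSV",np.median(H[core],0),np.percentile(H[core],[10,90],axis=0).tolist())
    br=box&(H[...,0]>=17)&(H[...,0]<32)&(H[...,1]>140)&(H[...,2]>130)&(P[...,2]>.04)&(su<-.045)&(su>-.09)&(abs(sv)<.06)
    q0=P[br]; print(" brass",br.sum(), np.median(H[br],0), "su,sv",np.percentile(su[br],[5,50,95]).round(3),np.percentile(sv[br],[5,50,95]).round(3), np.percentile(q0[:,2],[5,50,95]).round(3))
    sl=.4; N=np.array([-np.sin(sl)*np.cos(a),-np.sin(sl)*np.sin(a),np.cos(sl)]); k0=np.r_[X0,.056+.0615*np.sin(sl)]
    q=np.array([ray(C,x,y,N,N@k0+.010) for x,y in zip(u[br],v[br])]); print(" lip rect",cv2.minAreaRect((q[:,:2]*1000).astype(np.float32)), "mean",q.mean(0).round(4))
    ck=box&(abs(su)<.07)&(abs(sv)<.055)&(P[...,2]>.04)&(H[...,1]<H[core][:,1].max()+5)&(H[...,2]>np.percentile(H[core][:,2],3)-5)&~br
    q=np.array([ray(C,x,y,N,N@k0) for x,y in zip(u[ck],v[ck])]); q=q[abs((q[:,:2]-X0)@[-np.sin(a),np.cos(a)])<.05]; print(" cork rect",ck.sum(),cv2.minAreaRect((q[:,:2]*1000).astype(np.float32)),"mean",q.mean(0).round(4))
```

```text
top core 439 grad 0.422 slope 0.4 az 19.9 zc 0.079 along18 0.4
 corkHSV [ 16. 126. 169.] [[16.0, 124.0, 160.0], [17.0, 129.0, 176.0]]
 brass 77 [ 21. 150. 170.] su,sv [-0.068 -0.063 -0.057] [-0.037  0.002  0.034] [0.058 0.064 0.069]
 lip rect ((509.5036315917969, 297.66644287109375), (11.36994457244873, 78.17156982421875), 20.09815788269043) mean [0.5087 0.2985 0.0643]
 cork rect 789 ((569.2279663085938, 319.8388366699219), (115.49641418457031, 78.68541717529297), 19.478321075439453) mean [0.5707 0.3199 0.0812]
side core 433 grad 0.417 slope 0.395 az 20.4 zc 0.0771 along18 0.395
 corkHSV [ 16. 121. 175.] [[16.0, 119.0, 166.0], [16.0, 123.0, 182.0]]
 brass 70 [ 20. 145. 178.] su,sv [-0.07  -0.065 -0.061] [-0.036  0.006  0.038] [0.056 0.061 0.064]
 lip rect ((503.2989501953125, 302.52301025390625), (10.508623123168945, 83.23125457763672), 20.058691024780273) mean [0.5036 0.3028 0.0628]
 cork rect 727 ((566.5462036132812, 322.20989990234375), (111.99117279052734, 77.312744140625), 19.890052795410156) mean [0.5668 0.3226 0.08  ]
```

Emit:
drive_tool([
  {"delta_pos": [0,10,0],"turn": 0,"claw": 0.05},
  {"delta_pos": [0,25,0],"turn": 0,"claw": 0.05},
  {"delta_pos": [0,40,0],"turn": 0,"claw": 0.05},
  {"delta_pos": [0,40,0],"turn": 0,"claw": 0.05},
  {"delta_pos": [0,40,0],"turn": 0,"claw": 0.05},
  {"delta_pos": [0,40,0],"turn": 0,"claw": 0.05},
  {"delta_pos": [0,40,0],"turn": 0,"claw": 0.05},
  {"delta_pos": [0,40,0],"turn": 0,"claw": 0.05},
  {"delta_pos": [0,40,0],"turn": 0,"claw": 0.05},
  {"delta_pos": [0,40,0],"turn": 0,"claw": 0.05},
  {"delta_pos": [0,40,0],"turn": 0,"claw": 0.05},
  {"delta_pos": [0,40,0],"turn": 0,"claw": 0.05},
])

```text
time_s: 22.08
tcp_pos: [0.5756, 0.2338, 0.2334]
ee_rot: [[-1.0, 0.003, -0.0], [0.003, 1.0, -0.0], [0.0, -0.0, -1.0]]
wrist_force: [0.6, 0.2, -2.1]
gripper_width: 0.159
gripper_force: 30.0
```

Emit:
drive_tool([
  {"delta_pos": [0,40,0],"turn": 0,"claw": 0.05},
  {"delta_pos": [0,30,0],"turn": 0,"claw": 0.05},
  {"delta_pos": [0,15,0],"turn": 0,"claw": 0.05},
  {"delta_pos": [5,4,0],"turn": 0,"claw": 0.05},
  {"delta_pos": [0,0,0],"turn": -0.05,"claw": 0.05},
  {"delta_pos": [0,0,0],"turn": -0.1,"claw": 0.05},
  {"delta_pos": [0,0,0],"turn": -0.1,"claw": 0.05},
  {"delta_pos": [0,0,0],"turn": -0.07,"claw": 0.05},
  {"delta_pos": [0,0,0],"turn": -0.031,"claw": 0.05},
  {"delta_pos": [0,0,0],"turn": 0,"claw": 0.05},
])

```text
time_s: 23.32
tcp_pos: [0.5714, 0.3203, 0.2338]
ee_rot: [[-0.941, -0.339, -0.0], [-0.339, 0.941, -0.0], [0.0, -0.0, -1.0]]
wrist_force: [0.1, -0.2, -1.4]
gripper_width: 0.155
gripper_force: 30.0
```

Emit:
drive_tool([
  {"delta_pos": [2,1.8,10],"turn": 0,"claw": 0.05},
  {"delta_pos": [0,0,25],"turn": 0,"claw": 0.05},
  {"delta_pos": [0,0,25],"turn": 0,"claw": 0.05},
  {"delta_pos": [0,0,25],"turn": 0,"claw": 0.05},
  {"delta_pos": [0,0,12],"turn": 0,"claw": 0.05},
  {"delta_pos": [0,0,5],"turn": 0,"claw": 0.05},
  {"delta_pos": [0,0,0],"turn": 0,"claw": 0.05},
])

```text
time_s: 24.2
tcp_pos: [0.5692, 0.3222, 0.1319]
ee_rot: [[-0.94, -0.34, 0.001], [-0.34, 0.94, 0.0], [-0.001, 0.0, -1.0]]
wrist_force: [-0.6, -0.4, -2.2]
gripper_width: 0.157
gripper_force: 30.0
```

```bash
cat > tr.py <<'E'
from h import *
s=monitor.sense(); t=s["tcp_pos"]; print(s["time_s"],t.round(4),s["wrist_force"].round(1),s["gripper_width"])
a=np.radians(19.9); up=np.array([np.cos(a),np.sin(a)]); lat=np.array([-up[1],up[0]]); seat=np.array([.5147,.3017])
for n in("side","top"):
    C=cap(n); I,P=C[0],C[1]; H=cv2.cvtColor(I,cv2.COLOR_RGB2HSV).astype(int)
    d=P[...,:2]-seat; su=d@up*1000; sv=d@lat*1000
    near=(su>-30)&(su<150)&(abs(sv)<65)&(P[...,2]>.045)&(P[...,2]<.20)
    ms={"blue":near&(H[...,0]>100)&(H[...,0]<125)&(H[...,1]>150),"white":near&(H[...,1]<60)&(H[...,2]>120),
        "brass":near&(H[...,0]>=18)&(H[...,0]<32)&(H[...,1]>135)&(H[...,2]>120)&(su<5)}
    for nm,m in ms.items():
        if m.sum()<12: print(n,nm,m.sum()); continue
        z=P[m][:,2]; A=np.c_[su[m],sv[m],np.ones(m.sum())]; k=np.linalg.lstsq(A,z*1000,rcond=None)[0]
        print(n,nm,m.sum(),"su",np.percentile(su[m],[2,50,98]).round(),"sv",np.percentile(sv[m],[2,50,98]).round(),"z",np.percentile(z*1000,[5,50,95]).round(),"dz",k[:2].round(2))
E
python3 tr.py
```

```text
24.2 [0.5692 0.3222 0.1319] [-0.6 -0.4 -2.2] 0.15650634689961962
side blue 192 su [ 9. 34. 99.] sv [-0.  8. 16.] z [131. 143. 160.] dz [-0.13 -0.31]
side white 479 su [ -5.  55. 120.] sv [-40.  29.  49.] z [117. 122. 130.] dz [-0.    0.01]
side brass 47 su [-12.  -7.   2.] sv [-30.  19.  41.] z [54. 60. 65.] dz [-0.49 -0.02]
top blue 28 su [ 9. 23. 51.] sv [-6. -1.  3.] z [154. 161. 167.] dz [ 0.04 -0.27]
top white 291 su [-6. 15. 44.] sv [-43.  -2.  42.] z [118. 127. 136.] dz [-0.05 -0.03]
top brass 51 su [-11.  -7.  -1.] sv [-36.  10.  36.] z [57. 64. 68.] dz [-0.13 -0.03]
```

Emit:
drive_tool([
  {"delta_pos": [0,0,4],"turn": 0,"claw": 0.05},
  {"delta_pos": [0,0,4],"turn": 0,"claw": 0.05},
  {"delta_pos": [0,0,4],"turn": 0,"claw": 0.05},
  {"delta_pos": [0,0,4],"turn": 0,"claw": 0.05},
])

```text
time_s: 24.8
tcp_pos: [0.5689, 0.3218, 0.1163]
ee_rot: [[-0.94, -0.341, 0.0], [-0.341, 0.94, -0.001], [0.0, -0.001, -1.0]]
wrist_force: [-3.6, -1.6, 6.4]
gripper_width: 0.157
gripper_force: 30.0
```

Emit:
drive_tool([
  {"delta_pos": [0,0,3],"turn": 0,"claw": 0.05},
  {"delta_pos": [0,0,3],"turn": 0,"claw": 0.05},
  {"delta_pos": [0,0,0],"turn": 0,"claw": 0.05},
])

```text
time_s: 25.18
tcp_pos: [0.5685, 0.3217, 0.1105]
ee_rot: [[-0.94, -0.341, -0.0], [-0.341, 0.94, -0.001], [0.001, -0.0, -1.0]]
wrist_force: [-5.1, -1.8, 4.8]
gripper_width: 0.153
gripper_force: 30.0
```

Emit:
drive_tool([
  {"delta_pos": [0,0,3],"turn": 0,"claw": 0.05},
  {"delta_pos": [0,0,3],"turn": 0,"claw": 0.05},
  {"delta_pos": [0,0,0],"turn": 0,"claw": 0.05},
])

```text
time_s: 25.55
tcp_pos: [0.568, 0.3216, 0.1038]
ee_rot: [[-0.94, -0.34, -0.002], [-0.34, 0.94, -0.001], [0.002, -0.0, -1.0]]
wrist_force: [-5.6, -1.8, 4.1]
gripper_width: 0.156
gripper_force: 30.0
```

Emit:
drive_tool([
  {"delta_pos": [0,0,2],"turn": 0,"claw": 0.05},
  {"delta_pos": [0,0,2],"turn": 0,"claw": 0.05},
  {"delta_pos": [0,0,0],"turn": 0,"claw": 0.05},
])

```text
time_s: 25.92
tcp_pos: [0.5678, 0.3215, 0.0996]
ee_rot: [[-0.94, -0.34, -0.002], [-0.34, 0.94, -0.001], [0.003, -0.001, -1.0]]
wrist_force: [-5.5, -0.8, 3.6]
gripper_width: 0.158
gripper_force: 30.0
```

```bash
python3 tr.py
```

```text
25.925 [0.5678 0.3215 0.0996] [-5.5 -0.8  3.6] 0.15816044264574364
side blue 155 su [ 8. 29. 49.] sv [-1.  8. 16.] z [ 91. 108. 123.] dz [ 0.22 -0.62]
side white 452 su [ -1.  44. 117.] sv [-40.  27.  48.] z [ 71.  88. 114.] dz [ 0.31 -0.11]
side brass 26 su [-8. -6. -0.] sv [-19.  16.  41.] z [55. 61. 63.] dz [-0.7  -0.01]
top blue 30 su [ 8. 23. 50.] sv [-6. -1.  5.] z [108. 120. 129.] dz [ 0.39 -0.02]
top white 265 su [ -1.  19. 116.] sv [-44.  -4.  43.] z [71. 81. 91.] dz [ 0.31 -0.01]
top brass 39 su [-12.  -8.  -4.] sv [-36.  -4.  30.] z [58. 64. 71.] dz [-0.74  0.  ]
```

Emit:
drive_tool([
  {"delta_pos": [0,0,2],"turn": 0,"claw": 0.05},
  {"delta_pos": [0,0,0],"turn": 0,"claw": 0.05},
])

```text
time_s: 26.28
tcp_pos: [0.5677, 0.3215, 0.0976]
ee_rot: [[-0.94, -0.34, -0.002], [-0.34, 0.94, -0.002], [0.003, -0.001, -1.0]]
wrist_force: [-5.3, -1.5, 4.3]
gripper_width: 0.155
gripper_force: 30.0
```

Emit:
drive_tool([
  {"delta_pos": [0,0,2],"turn": 0,"claw": 0.05},
  {"delta_pos": [0,0,0],"turn": 0,"claw": 0.05},
])

```text
time_s: 26.52
tcp_pos: [0.5677, 0.3215, 0.0955]
ee_rot: [[-0.94, -0.34, -0.003], [-0.34, 0.94, -0.002], [0.003, -0.001, -1.0]]
wrist_force: [-5.1, -1.0, 3.4]
gripper_width: 0.158
gripper_force: 30.0
```

Emit:
drive_tool([
  {"delta_pos": [0,0,1.5],"turn": 0,"claw": 0.05},
  {"delta_pos": [0,0,0],"turn": 0,"claw": 0.05},
])

```text
time_s: 26.78
tcp_pos: [0.5677, 0.3215, 0.0953]
ee_rot: [[-0.94, -0.341, -0.002], [-0.341, 0.94, -0.002], [0.002, -0.001, -1.0]]
wrist_force: [-7.8, -2.1, 7.6]
gripper_width: 0.157
gripper_force: 30.0
```

```bash
python3 tr.py
```

```text
26.775 [0.5677 0.3215 0.0953] [-7.8 -2.1  7.6] 0.15745991625900765
side blue 152 su [ 9. 29. 48.] sv [-2.  7. 15.] z [ 84. 103. 119.] dz [ 0.26 -0.85]
side white 417 su [  2.  40. 117.] sv [-40.  28.  49.] z [ 62.  82. 114.] dz [ 0.4 -0.2]
side brass 25 su [-9. -6. -1.] sv [-14.  14.  41.] z [56. 61. 65.] dz [-0.86 -0.  ]
top blue 30 su [ 9. 24. 51.] sv [-8. -2.  5.] z [105. 116. 125.] dz [ 0.76 -2.58]
top white 252 su [  2.  21. 115.] sv [-44.  -5.  43.] z [63. 73. 88.] dz [ 0.4  -0.01]
top brass 36 su [-12.  -8.  -5.] sv [-36.  -3.  31.] z [56. 64. 68.] dz [-0.92 -0.02]
```

Emit:
drive_tool([
  {"delta_pos": [0.9,0,-0.4],"turn": 0,"claw": 0.05},
  {"delta_pos": [0.92,0,0.39],"turn": 0,"claw": 0.05},
  {"delta_pos": [0.92,0,0.39],"turn": 0,"claw": 0.05},
  {"delta_pos": [0.92,0,0.39],"turn": 0,"claw": 0.05},
  {"delta_pos": [0.92,0,0.39],"turn": 0,"claw": 0.05},
  {"delta_pos": [0.92,0,0.39],"turn": 0,"claw": 0.05},
])

```text
time_s: 27.62
tcp_pos: [0.5661, 0.3213, 0.0946]
ee_rot: [[-0.94, -0.341, 0.006], [-0.341, 0.94, 0.003], [-0.006, 0.001, -1.0]]
wrist_force: [0.9, 0.8, 5.9]
gripper_width: 0.156
gripper_force: 30.0
```

Emit:
drive_tool([
  {"delta_pos": [0.9,0,-0.8],"turn": 0,"claw": 0.05},
  {"delta_pos": [0.92,0,0.39],"turn": 0,"claw": 0.05},
  {"delta_pos": [0.92,0,0.39],"turn": 0,"claw": 0.05},
  {"delta_pos": [0.92,0,0.39],"turn": 0,"claw": 0.05},
])

```text
time_s: 28.12
tcp_pos: [0.5641, 0.3206, 0.0943]
ee_rot: [[-0.94, -0.341, 0.009], [-0.341, 0.94, 0.004], [-0.01, 0.001, -1.0]]
wrist_force: [7.9, 0.4, 4.5]
gripper_width: 0.162
gripper_force: 30.0
```

```bash
python3 tr.py
```

```text
28.125 [0.5641 0.3206 0.0943] [7.9 0.4 4.5] 0.16210994348273533
side blue 148 su [ 6. 25. 43.] sv [-1.  8. 17.] z [ 81. 100. 118.] dz [ 0.23 -0.47]
side white 419 su [ -0.  37. 113.] sv [-37.  28.  49.] z [ 61.  80. 112.] dz [ 0.41 -0.09]
side brass 26 su [-13.  -8.  -5.] sv [-31.  23.  40.] z [57. 60. 64.] dz [-0.09 -0.06]
top blue 28 su [ 3. 18. 44.] sv [-5. -2.  3.] z [105. 112. 126.] dz [ 0.7  -1.48]
top white 235 su [ -2.  16. 109.] sv [-43.  -4.  43.] z [62. 71. 86.] dz [ 0.39 -0.  ]
top brass 30 su [-12.  -9.  -6.] sv [-36.  -3.  36.] z [55. 62. 70.] dz [-1.07 -0.08]
```

Emit:
drive_tool([
  {"delta_pos": [0.92,0,0.3],"turn": 0,"claw": 0.05},
  {"delta_pos": [0.92,0,0.3],"turn": 0,"claw": 0.05},
  {"delta_pos": [0.92,0,0.3],"turn": 0,"claw": 0.05},
  {"delta_pos": [0,0,0],"turn": 0,"claw": 0.05},
])

```text
time_s: 28.72
tcp_pos: [0.5638, 0.3205, 0.0947]
ee_rot: [[-0.94, -0.342, 0.014], [-0.342, 0.94, 0.007], [-0.015, 0.002, -1.0]]
wrist_force: [10.7, -0.2, 5.0]
gripper_width: 0.16
gripper_force: 30.0
```

Emit:
drive_tool([
  {"delta_pos": [-1.5,0,-0.5],"turn": 0,"claw": 0.05},
  {"delta_pos": [0,0,0],"turn": 0,"claw": 0.12},
  {"delta_pos": [0,0,0],"turn": 0,"claw": 0.2},
  {"delta_pos": [0,0,0],"turn": 0,"claw": 0.3},
  {"delta_pos": [0,0,0],"turn": 0,"claw": 0.35},
  {"delta_pos": [0,0,0],"turn": 0,"claw": 0.35},
])

```text
time_s: 29.48
tcp_pos: [0.5587, 0.3183, 0.0912]
ee_rot: [[-0.94, -0.341, -0.001], [-0.341, 0.94, -0.001], [0.001, -0.0, -1.0]]
wrist_force: [-0.8, -0.3, 0.4]
gripper_width: 0.342
gripper_force: 0.0
```

```bash
python3 tr.py
```

```text
29.475 [0.5587 0.3183 0.0912] [-0.8 -0.3  0.4] 0.3419881752177455
side blue 128 su [ 6. 23. 38.] sv [-0.  8. 24.] z [ 80. 100. 117.] dz [ 0.15 -0.2 ]
side white 400 su [ -1.  36. 113.] sv [-37.  29.  49.] z [ 61.  78. 111.] dz [0.41 0.  ]
side brass 29 su [-13.  -7.  -5.] sv [-27.  23.  40.] z [57. 61. 63.] dz [-0.15 -0.05]
top blue 24 su [ 4. 16. 40.] sv [-7. -1.  3.] z [102. 112. 123.] dz [ 0.74 -2.52]
top white 205 su [ -2.  13. 112.] sv [-43.   5.  44.] z [ 61.  70. 101.] dz [ 0.42 -0.03]
top brass 28 su [-12.  -9.  -6.] sv [-36.  -1.  35.] z [56. 63. 70.] dz [-1.47 -0.03]
```

Emit:
drive_tool([
  {"delta_pos": [0,0,-10],"turn": 0,"claw": 0.35},
  {"delta_pos": [0,0,-20],"turn": 0,"claw": 0.35},
  {"delta_pos": [0,0,-40],"turn": 0,"claw": 0.35},
  {"delta_pos": [0,0,-50],"turn": 0,"claw": 0.35},
  {"delta_pos": [0,-50,0],"turn": 0,"claw": 0.35},
  {"delta_pos": [0,-60,0],"turn": 0,"claw": 0.35},
  {"delta_pos": [0,-60,0],"turn": 0,"claw": 0.35},
  {"delta_pos": [0,-60,0],"turn": 0,"claw": 0.35},
  {"delta_pos": [0,0,0],"turn": 0,"claw": 0.35},
])

```text
time_s: 30.7
tcp_pos: [0.6384, 0.0983, 0.2124]
ee_rot: [[-0.942, -0.335, 0.001], [-0.335, 0.942, -0.0], [-0.001, -0.0, -1.0]]
wrist_force: [-0.4, -0.0, -0.6]
gripper_width: 0.351
gripper_force: 0.0
```

```bash
python3 tr.py
python3 - <<'E'
from h import *
a=np.radians(19.9); sl=.397; seat=np.array([.5147,.3017,.055]); X=np.array([np.cos(sl)*np.cos(a),np.cos(sl)*np.sin(a),np.sin(sl)]); Y=np.array([-np.sin(a),np.cos(a),0]); N=np.cross(X,Y)
for n in("top","side"):
    C=cap(n); I,P=C[0],C[1]; H=cv2.cvtColor(I,cv2.COLOR_RGB2HSV).astype(int); v,u=np.indices(H.shape[:2]); d=P-seat; near=(abs(d@X-.06)<.09)&(abs(d@Y)<.07)&(d@N>-.01)&(d@N<.06)
    print(n,"n-height of white",np.percentile((d@N)[near&(H[...,1]<50)&(H[...,2]>140)]*1000,[5,50,95]).round(1))
    for nm,h,m in(("tray",.014,near&(H[...,1]<90)&(H[...,2]>110)),("blue",.045,near&(H[...,0]>100)&(H[...,0]<125)&(H[...,1]>150)),("lip",.010,near&(H[...,0]>=18)&(H[...,0]<32)&(H[...,1]>135)&(H[...,2]>120)&(d@X<.003))):
        k,l,st,_=cv2.connectedComponentsWithStats(m.astype(np.uint8)); l=l==1+st[1:,4].argmax()
        q=np.array([ray(C,x,y,N,N@seat+h)-seat for x,y in zip(u[l],v[l])]); w=np.c_[q@X,q@Y]*1000; r=cv2.minAreaRect(w.astype(np.float32)); print(n,nm,l.sum(),[np.round(r[0],1),np.round(r[1],1),round(r[2],1)],"x",np.percentile(w[:,0],[1,99]).round(1),"y",np.percentile(w[:,1],[1,99]).round(1))
E
```

```text
30.7 [0.6384 0.0983 0.2124] [-0.4 -0.  -0.6] 0.35122702028014285
side blue 327 su [ 6. 49. 90.] sv [ 1.  8. 13.] z [ 87. 109. 131.] dz [ 0.34 -0.31]
side white 592 su [ -3.  51. 114.] sv [-42.  19.  49.] z [ 62.  85. 114.] dz [ 0.4  -0.01]
side brass 57 su [-14. -11.  -6.] sv [-37.   1.  39.] z [57. 60. 63.] dz [-0.01  0.  ]
top blue 0
top white 252 su [ -1.  55. 105.] sv [21. 34. 46.] z [ 66.  87. 109.] dz [0.42 0.22]
top brass 3
top n-height of white [ 0.8  8.7 18.7]
top tray 241 [array([63.3, 32.4]), array([ 26.7, 127. ]), 89.5] x [  1.  120.1] y [19.5 45.6]Traceback (most recent call last):
  File "<stdin>", line 7, in <module>
ValueError: attempt to get argmax of an empty sequence
```

Emit:
drive_tool([
  {"delta_pos": [30,-50,-10],"turn": 0,"claw": 0.35},
  {"delta_pos": [30,-50,0],"turn": 0,"claw": 0.35},
  {"delta_pos": [30,-50,0],"turn": 0,"claw": 0.35},
  {"delta_pos": [30,-50,0],"turn": 0,"claw": 0.35},
  {"delta_pos": [0,0,0],"turn": 0,"claw": 0.35},
])

```text
time_s: 31.48
tcp_pos: [0.5919, -0.1283, 0.2223]
ee_rot: [[-0.941, -0.338, 0.0], [-0.338, 0.941, -0.0], [-0.0, -0.0, -1.0]]
wrist_force: [0.6, 0.9, -0.7]
gripper_width: 0.347
gripper_force: 0.0
```

Run:
```python
from h import *
a=np.radians(19.9); sl=.397; seat=np.array([.5147,.3017,.055]); X=np.array([np.cos(sl)*np.cos(a),np.cos(sl)*np.sin(a),np.sin(sl)]); Y=np.array([-np.sin(a),np.cos(a),0]); N=np.cross(X,Y)
for n in("top","side"):
    C=cap(n); I,P=C[0],C[1]; H=cv2.cvtColor(I,cv2.COLOR_RGB2HSV).astype(int); v,u=np.indices(H.shape[:2]); d=P-seat; near=(abs(d@X-.06)<.09)&(abs(d@Y)<.07)&(d@N>-.01)&(d@N<.06)
    for nm,h,m in(("tray",.014,near&(H[...,1]<90)&(H[...,2]>110)),("blue",.045,near&(H[...,0]>100)&(H[...,0]<125)&(H[...,1]>150)),("lip",.010,near&(H[...,0]>=18)&(H[...,0]<32)&(H[...,1]>135)&(H[...,2]>120)&(d@X<.003))):
        k,l,st,_=cv2.connectedComponentsWithStats(m.astype(np.uint8))
        if k<2: print(n,nm,0); continue
        l=l==1+st[1:,4].argmax()
        q=np.array([ray(C,x,y,N,N@seat+h)-seat for x,y in zip(u[l],v[l])]); w=np.c_[q@X,q@Y]*1000; r=cv2.minAreaRect(w.astype(np.float32)); print(n,nm,l.sum(),[np.round(r[0],1),np.round(r[1],1),round(r[2],1)],"x",np.percentile(w[:,0],[1,99]).round(1),"y",np.percentile(w[:,1],[1,99]).round(1))
T=C=cap("top"); I,P=T[0],T[1]; H=cv2.cvtColor(I,cv2.COLOR_RGB2HSV).astype(int); v,u=np.indices(H.shape[:2])
m=(H[...,2]<125)&(u>335)&(u<420)&(v>80)&(v<150)&(abs(P[...,2]-.15)<.012)
q=np.array([ray(T,x,y,d=.15) for x,y in zip(u[m],v[m])]); print("chest",cv2.minAreaRect((q[:,:2]*1000).astype(np.float32)))
m=(H[...,0]>17)&(H[...,0]<32)&(H[...,1]>130)&(I[...,0].astype(int)-I[...,2]>75)&(u>350)&(u<410)&(v>200)&(v<220)
q=np.array([ray(T,x,y,d=.12) for x,y in zip(u[m],v[m])]); print("bar",m.sum(),cv2.minAreaRect((q[:,:2]*1000).astype(np.float32)) if m.sum()>5 else "")
```

```text
top tray 897 [array([67.5,  0.4]), array([134.7,  92. ]), 0.4] x [  2.1 133.5] y [-44.6  45.1]
top blue 82 [array([69.7, -1.5]), array([ 9.8, 93.7]), 89.5] x [ 23.7 114.8] y [-6.3  3.4]
top lip 35 [array([-6.3, -1.3]), array([ 4.5, 76.9]), 0.4] x [-8.6 -3.8] y [-39.4  36. ]
side tray 660 [array([64.4, 10.7]), array([129.3, 106. ]), 0.1] x [  0.4 128.2] y [-40.5  61.7]
side blue 327 [array([65.2, 24.1]), array([92.1, 43. ]), 0.4] x [ 20.9 109.7] y [ 3.  45.4]
side lip 56 [array([-7.4,  3.6]), array([84. ,  8.2]), 89.2] x [-11.5  -3.4] y [-37.4  44.7]
chest ((757.1957397460938, -191.06478881835938), (219.01345825195312, 197.63235473632812), 1.2307510375976562)
bar 128 ((446.73004150390625, -195.75303649902344), (37.240631103515625, 104.2606201171875), 1.5155137777328491)
```

Chest and drawer are unmoved and the tray is flat and centred. Any gap to the lip is within about 2 mm of measurement doubt, so I'll give the bar's upper end a gentle nudge with closed fingers to make sure it is seated.

Emit:
drive_tool([
  {"delta_pos": [-21.2,47.9,0],"turn": 0,"claw": 0},
  {"delta_pos": [-21.2,47.9,0],"turn": 0,"claw": 0},
  {"delta_pos": [-21.2,47.9,0],"turn": 0,"claw": 0},
  {"delta_pos": [-21.2,47.9,0],"turn": 0,"claw": 0},
  {"delta_pos": [-21.2,47.9,0],"turn": 0,"claw": 0},
  {"delta_pos": [-21.2,47.9,0],"turn": 0,"claw": 0},
  {"delta_pos": [-21.2,47.9,0],"turn": 0,"claw": 0},
  {"delta_pos": [-21.2,47.9,0],"turn": 0,"claw": 0},
  {"delta_pos": [-21.2,47.9,0],"turn": 0,"claw": 0},
  {"delta_pos": [0,0,0],"turn": 0,"claw": 0},
  {"delta_pos": [0,0,0],"turn": 0,"claw": 0},
])

```text
time_s: 33.0
tcp_pos: [0.6243, 0.3451, 0.2213]
ee_rot: [[-0.939, -0.343, -0.001], [-0.343, 0.939, -0.001], [0.001, -0.0, -1.0]]
wrist_force: [-0.8, -0.9, 0.5]
gripper_width: 0.006
gripper_force: 0.0
```

Emit:
drive_tool([
  {"delta_pos": [0,-3.5,30],"turn": 0,"claw": 0},
  {"delta_pos": [0,0,40],"turn": 0,"claw": 0},
  {"delta_pos": [0,0,15],"turn": 0,"claw": 0},
  {"delta_pos": [0,0,4],"turn": 0,"claw": 0},
  {"delta_pos": [0,0,0],"turn": 0,"claw": 0},
])

```text
time_s: 33.62
tcp_pos: [0.6273, 0.3405, 0.1342]
ee_rot: [[-0.94, -0.341, 0.002], [-0.341, 0.94, 0.001], [-0.002, 0.0, -1.0]]
wrist_force: [0.5, 0.4, 0.4]
gripper_width: 0.005
gripper_force: 0.0
```

Emit:
drive_tool([
  {"delta_pos": [3,0,0],"turn": 0,"claw": 0},
  {"delta_pos": [3,0,0],"turn": 0,"claw": 0},
  {"delta_pos": [3,0,0],"turn": 0,"claw": 0},
  {"delta_pos": [0,0,0],"turn": 0,"claw": 0},
])

```text
time_s: 34.12
tcp_pos: [0.6179, 0.3373, 0.1331]
ee_rot: [[-0.94, -0.341, 0.0], [-0.341, 0.94, 0.0], [-0.0, 0.0, -1.0]]
wrist_force: [-0.7, -0.5, 0.1]
gripper_width: 0.004
gripper_force: 0.0
```

Now at about 109 mm horizontally, and contact is expected near 102.

Emit:
drive_tool([
  {"delta_pos": [1.5,0,0],"turn": 0,"claw": 0},
  {"delta_pos": [1.5,0,0],"turn": 0,"claw": 0},
  {"delta_pos": [1.5,0,0],"turn": 0,"claw": 0},
  {"delta_pos": [0,0,0],"turn": 0,"claw": 0},
])

```text
time_s: 34.62
tcp_pos: [0.6138, 0.3357, 0.1327]
ee_rot: [[-0.94, -0.341, -0.0], [-0.341, 0.94, -0.0], [0.0, -0.0, -1.0]]
wrist_force: [0.3, 0.1, -0.7]
gripper_width: 0.008
gripper_force: 0.0
```

Emit:
drive_tool([
  {"delta_pos": [1,0,0],"turn": 0,"claw": 0},
  {"delta_pos": [1,0,0],"turn": 0,"claw": 0},
  {"delta_pos": [0,0,0],"turn": 0,"claw": 0},
])

```text
time_s: 35.0
tcp_pos: [0.6124, 0.3352, 0.1331]
ee_rot: [[-0.94, -0.341, 0.001], [-0.341, 0.94, 0.001], [-0.001, 0.0, -1.0]]
wrist_force: [1.1, 0.6, 0.5]
gripper_width: 0.005
gripper_force: 0.7
```

Contact is starting, so I'm pushing a little further.

Emit:
drive_tool([
  {"delta_pos": [1,0,0],"turn": 0,"claw": 0},
  {"delta_pos": [1,0,0],"turn": 0,"claw": 0},
  {"delta_pos": [0,0,0],"turn": 0,"claw": 0},
])

```text
time_s: 35.38
tcp_pos: [0.6113, 0.3348, 0.1338]
ee_rot: [[-0.94, -0.341, 0.003], [-0.341, 0.94, 0.002], [-0.003, 0.0, -1.0]]
wrist_force: [4.5, 0.5, 2.3]
gripper_width: 0.01
gripper_force: 2.5
```

Emit:
drive_tool([
  {"delta_pos": [1,0,0],"turn": 0,"claw": 0},
  {"delta_pos": [0,0,0],"turn": 0,"claw": 0},
])

```text
time_s: 35.62
tcp_pos: [0.6108, 0.3347, 0.1342]
ee_rot: [[-0.94, -0.341, 0.004], [-0.341, 0.94, 0.002], [-0.005, 0.001, -1.0]]
wrist_force: [5.7, 0.4, 3.3]
gripper_width: 0.011
gripper_force: 3.1
```

Firm: the tray is against the lip. I'm backing off, raising the arm clear and checking once more.

Emit:
drive_tool([
  {"delta_pos": [-5,0,0],"turn": 0,"claw": 0},
  {"delta_pos": [-8,0,0],"turn": 0,"claw": 0},
  {"delta_pos": [0,0,-40],"turn": 0,"claw": 0},
  {"delta_pos": [0,0,-55],"turn": 0,"claw": 0},
  {"delta_pos": [20,-50,0],"turn": 0,"claw": 0},
  {"delta_pos": [20,-50,0],"turn": 0,"claw": 0},
  {"delta_pos": [20,-50,0],"turn": 0,"claw": 0},
  {"delta_pos": [20,-50,0],"turn": 0,"claw": 0},
  {"delta_pos": [20,-50,0],"turn": 0,"claw": 0},
  {"delta_pos": [20,-50,0],"turn": 0,"claw": 0},
  {"delta_pos": [20,-50,0],"turn": 0,"claw": 0},
  {"delta_pos": [0,0,0],"turn": 0,"claw": 0},
])

```text
time_s: 37.12
tcp_pos: [0.6076, -0.0415, 0.2266]
ee_rot: [[-0.942, -0.336, -0.004], [-0.336, 0.942, -0.0], [0.004, 0.001, -1.0]]
wrist_force: [-0.1, 0.3, -0.1]
gripper_width: 0.004
gripper_force: 0.0
```

```bash
python3 tr.py
```

```text
37.125 [ 0.6076 -0.0415  0.2266] [-0.1  0.3 -0.1] 0.004332868263722106
side blue 324 su [ 7. 49. 91.] sv [ 2.  8. 13.] z [ 86. 109. 132.] dz [ 0.35 -0.35]
side white 604 su [ -2.  51. 114.] sv [-43.  20.  48.] z [ 62.  85. 115.] dz [ 0.4  -0.02]
side brass 57 su [-14. -10.  -6.] sv [-43.   3.  39.] z [57. 59. 64.] dz [-0.04 -0.  ]
top blue 82 su [ 5. 46. 87.] sv [-6. -2.  3.] z [107. 123. 144.] dz [ 0.43 -0.23]
top white 833 su [ -2.  59. 116.] sv [-44.  -1.  44.] z [ 66.  89. 117.] dz [ 0.41 -0.01]
top brass 36 su [-13. -10.  -6.] sv [-39.  -5.  36.] z [54. 62. 70.] dz [-1.37 -0.01]
```

The tray did not move under the nudge, so it was already seated. It lies flat at the board's slope and centred, and the arm is clear.

```bash
python3 -c "
from station import ticket
print(ticket.finish_job())"
```

```text
the job is handed in; nothing more can be done
None
```

The job is handed in, at about 37 s of the 61 s allowed: the drawer is out at its stop with the chest not dragged, and the tray lies flat and centred on the cork board, against the brass lip and released.

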